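Close up the interlocked layer of thread boxes in the tray

ROBOT

A 7-joint arm with a two-finger parallel gripper is mounted at the origin on the work surface. World frame = base frame: x ahead of the robot, y to its left, z up, the work surface at z = 0. Lengths are in m, angles in degrees, forces in N, time in s.
With the tool pointing down it reaches from about 0.425 to 0.8 m from the base axis. Payload 8.3 kg.
Tool frame: the origin (TCP) lies on the front face of the gripper's body, between the roots of the fingers; the fingertips stand 73 mm ahead of it and the grasp point (between the pads) lies 54 mm ahead of it; z points along the fingers, y is the line along which they close (so a half turn about z gives the same grasp; the last joint's range is limited). The gripper opens to 85 mm and grips with 20 to 120 N. Pads are 22 mm wide; open, the fingers measure 114 mm over their backs; the gripper's body (76 mm by 85 mm) begins 54 mm behind the grasp point. The pads swing forward as they close: fully open they stand 13 mm farther back than shut.
Start: joints at [71.969, 21.967, 0.94, 78.501, -0.361, 79.538, -2.664], TCP at [0.156, -0.605, 0.304] pointing down, gripper open.
Joint ranges: [-169.22, 169.22], [-14.56, 117.87], [-87.37, 89.26], [10.42, 133.3], [-82.24, 262.24], [0.94, 117.77], [-172.7, 172.7]. Speed limits (degrees/s): [136.94, 136.94, 172.46, 172.46, 180, 180, 180].

INTERFACE

Orientations are given as a 3x3 rotation matrix whose columns are the frame's x, y, z axes.
In Python, from rig import bot gives the robot as it stands.
- The arm moves only by the tool arm_command, never from a script. Its argument "rows" is one flat list of numbers, 7 for each row, row after row: the turn, a rotation vector about the tool's x, y, z in units of 180 degrees (1.0 is 180 degrees), then the shift along the tool's x, y, z in units of 0.75 m (1.0 is 0.75 m), then the opening in per cent of the stroke, from 0 (shut) to 100 (fully open). In form: [wx, wy, wz, tx, ty, tz, gripper, wx, wy, wz, tx, ty, tz, gripper, ...]. A call has 1 to 8 rows; each row is the pose to reach, as a shift and turn from the pose commanded when the call began, along the tool's axes at that moment, turning the shorter way round; what a row does not reach only later rows make up. A row lasts 1/8 s, in which the tool goes at most 62.5 mm and 10.7 degrees, less where a joint would pass 70% of its speed; a pose out of reach is approached as far as the arm can. A call with a number of a shift or a turn outside -1 to 1 is refused whole. A call with a gripper value outside its range is refused whole. The fingers move at their own pace and stop on an object; "newtons" is the grip in N (left out, the last holds). Time passes only in rows, so rows that repeat a pose let the fingers close. It gives the time, the measured TCP pose, the force, the opening and the grip force at its end, in the units of the state.
- bot.observe(): the state, without advancing time (a new reading comes with each control period).
- bot.capture(name): name is "scene" or "top" or "wrist"; returns a dict with "img" (480x640x3 uint8, blue, green, red), "fovy" (degrees; the focal length in pixels is half the picture's height over the tangent of half this angle, whatever the lens; pixels are square), "cx", "cy" (the principal point, pixels), "D" ([k1, k2, p1, p2, k3] as OpenCV has them; the pictures are not rectified), "T" (4x4, takes a point from camera to world coordinates). Camera axes: x right, y up, looking along -z (the intrinsics and any distortion apply to the point x, -y, -z); pixel columns grow to the right and rows downward; lengths in m; the calibration is good to about 2 mm. A picture is of the moment at which its call begins. There is no depth.
- bot.hand_in(): hands the job in; it is judged then, once.
The state is a dict: "time_s": time; "joint_pos": joint angles; "qd": joint speeds; "joint_efforts": joint torques, N m; "tool_pos": TCP position; "tcp_rot": TCP orientation; "force": force on the tool from outside, world axes, zero at the start; "moment": the same for the moment, N m; "opening": finger opening in m; "finger_force": force on a finger pad.
Only numpy, scipy, OpenCV 4.12 (cv2) and the standard library are available. Lean on these libraries where they do the work, as an engineer would, in place of code of your own. Each camera call takes 0.05 s, during which the arm holds its last target. There are 200 camera calls.

TASK

Finish the layer of thread boxes in the wooden tray: slide the two boxes that lie askew up against the row of three, lengthwise side by side across the tray, so that all five interlock squarely, with no gap that a pencil would drop into. Keep the boxes flat on the tray floor rather than lifting them, leave the three laid boxes where they are, and do not disturb the other things on the table.

Things in the scene. Friction and masses are not known exactly. Their poses are not given: they have to be found in the camera images.
- tray: light wooden serving tray, fixed (does not move). Inside 216 mm wide (its x, away from the robot at yaw 0) by 420 mm long (its y, to the robot's left). Floor 8 mm thick; walls 10 mm thick; the two long side walls reach 26 mm, the two end walls (with hand holes) 50 mm above the table. Origin: centre of its underside on the table. The three laid boxes stand against the end wall at -y.
- place_near (a point): centre, on the tray floor, of the empty second-row place at the tray's -x side (nearer the robot). A box there lies with its 105 mm side along the tray's x, touching the row of three: at tray x = -54 mm, y = -70 mm. Axes as the tray's. The two places together are 6 mm wider than two boxes.
- place_far (a point): the same for the place at the tray's +x side (tray x = +54 mm, y = -70 mm).
- box_a: ochre-lidded closed cardboard thread box with a lift-off lid, 105 x 70 x 40 mm (long side along its own x), about 0.12 to 0.22 kg, loose, slides under 1 to 2 N; the lid is shut tight. Origin: centre of its underside; z up. Starts askew in the middle of the tray, about 50 mm (35 to 65) short of its place.
- box_b: purple-lidded closed cardboard thread box with a lift-off lid, 105 x 70 x 40 mm (long side along its own x), about 0.12 to 0.22 kg, loose, slides under 1 to 2 N; the lid is shut tight. Origin: centre of its underside; z up. Starts askew near the tray's +y end, behind box_a as seen from the row, about 200 mm short of its place; skewed, like box_a, by up to 0.3 rad from lying square across the tray.
- laid_1: blue-lidded closed cardboard thread box with a lift-off lid, 105 x 70 x 40 mm (long side along its own x), about 0.12 to 0.22 kg, loose, slides under 1 to 2 N; the lid is shut tight. Origin: centre of its underside; z up. Already laid: first row, -x end, long side along the tray's y, its end within 3 mm of the tray's -y wall.
- laid_2: red-lidded closed cardboard thread box with a lift-off lid, 105 x 70 x 40 mm (long side along its own x), about 0.12 to 0.22 kg, loose, slides under 1 to 2 N; the lid is shut tight. Origin: centre of its underside; z up. Already laid: middle of the first row.
- laid_3: green-lidded closed cardboard thread box with a lift-off lid, 105 x 70 x 40 mm (long side along its own x), about 0.12 to 0.22 kg, loose, slides under 1 to 2 N; the lid is shut tight. Origin: centre of its underside; z up. Already laid: first row, +x end.
- canister: stainless canister with knobbed lid, 93 mm across, 139 mm high, on the table. Origin: centre of its underside.
- dish: white ceramic dish, 110 mm across, 30 mm high. Origin: centre of its underside.
- pencil_cup: clear acrylic cup with pencils, 76 mm across, 165 mm high. Origin: centre of its underside.
- bobbin_winder: blue plastic bobbin winder with crank, base 70 x 110 mm, 115 mm high. Origin: centre of its underside.

How it is judged:
By the outcome, as a careful person would: the job done as asked, in the order asked, and still so for the second after the job is handed in, with the robot touching nothing.
It also fails if it takes over 64 s, if anything falls off the work surface, if the arm or the gripper's body presses on something with over 40 N, if the wrist force passes 120 N, or if a joint passes its speed limit or range.

## Working session

There is one attempt and no reset: what is moved stays moved. The work goes in short steps, Python scripts to look and compute and a tool call to move; the robot and the scene stay as the last step left them, time stands still between calls to the robot, and variables do not carry over. Pictures are saved under pics/ and viewed, at most 10 in all, crops included, and the job is handed in when it is done.

Besides the shell and the picture viewer there is one more tool, called in YAML: its name, and indented under it one key for each argument. arm_command: Moves the arm, as the interface text tells. Its arguments: {"type":"object","properties":{"rows":{"type":"array"},"newtons":{"type":"number"}},"required":["rows"]}

```bash
mkdir -p pics; python3 - <<'E'
from rig import bot
import cv2,numpy as np
for n in ("top","scene"):
    c=bot.capture(n); cv2.imwrite(f"pics/{n}1.png",c["img"]); np.savez(f"pics/{n}1.npz",**{k:c[k] for k in("fovy","cx","cy","D","T")}); print(n,c["fovy"],c["cx"],c["cy"],c["D"],np.round(c["T"],3).tolist())
s=bot.observe(); print(s["time_s"],s["tool_pos"],np.round(s["tcp_rot"],3).tolist(),s["opening"])
E
```

```text
top 48.662190949105856 318.81699727125186 243.88571215257107 [-0.11416011  0.          0.          0.          0.        ] [[-0.015, 0.983, -0.184, 0.363], [-1.0, -0.013, 0.012, 0.014], [0.01, 0.184, 0.983, 1.186], [0.0, 0.0, 0.0, 1.0]]
scene 50.73369507923417 305.33851374492554 245.9545833970599 [-0.00431823  0.          0.          0.          0.        ] [[0.858, -0.304, 0.415, 1.081], [0.514, 0.523, -0.68, -0.84], [-0.01, 0.797, 0.605, 0.79], [0.0, 0.0, 0.0, 1.0]]
0.1 [ 0.15567636 -0.60496316  0.30296293] [[0.968, 0.249, -0.0], [0.249, -0.968, 0.002], [0.0, -0.002, -1.0]] 0.08586143677497557
```

View pics/top1.png

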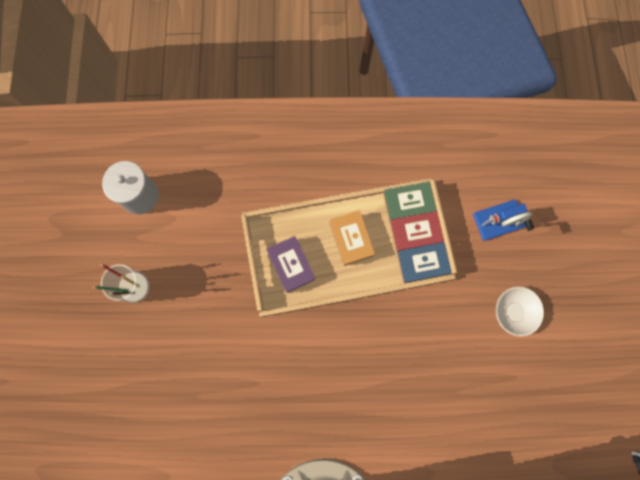

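View pics/scene1.png

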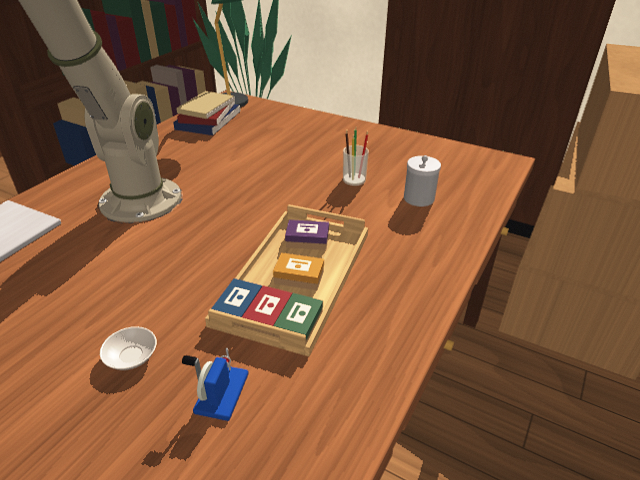

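The top view shows the tray at about (245..455, 182..314). Ochre is at (352,237), purple at (291,264), and the laid row lies at the right, around x≈418. The scene view shows the same layout, with ochre at (299,266) and purple at (307,231). I'll enlarge both for corners.

```bash
python3 - <<'E'
import cv2
a=cv2.imread("pics/top1.png")[170:325,235:465]
cv2.imwrite("pics/topc.png",cv2.resize(a,None,fx=3.4,fy=3.4,interpolation=cv2.INTER_CUBIC))
a=cv2.imread("pics/scene1.png")[195:355,195:380]
cv2.imwrite("pics/scenec.png",cv2.resize(a,None,fx=3.7,fy=3.7,interpolation=cv2.INTER_CUBIC))
E
```

```text
(no output)
```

View pics/topc.png

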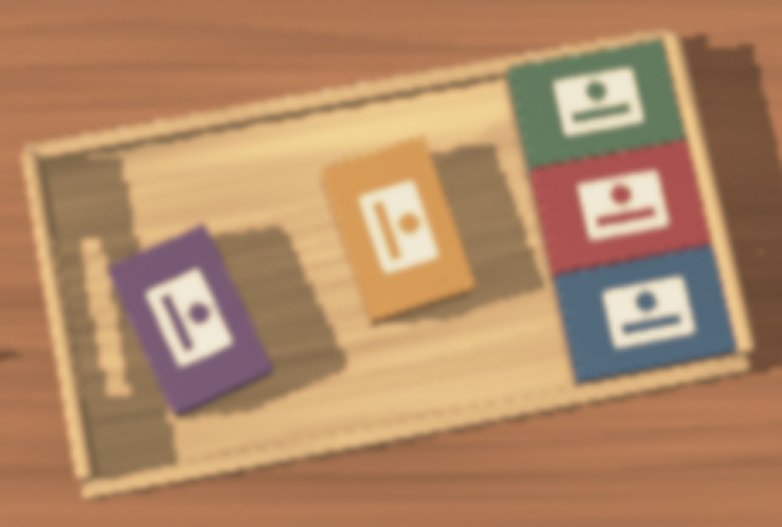

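View pics/scenec.png

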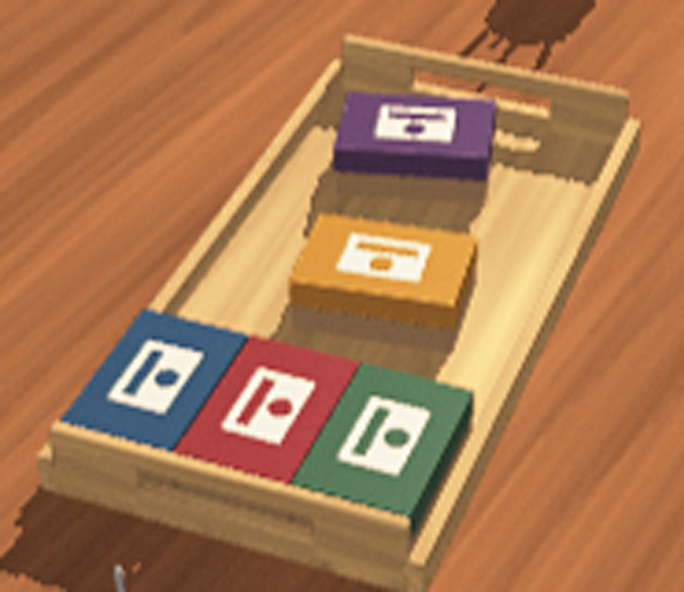

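The crops give the lid corners clearly. In the top crop, ochre's are (322,170), (425,137), (474,290), (373,323) and purple's are (108,267), (205,225), (272,373), (178,415). The row face runs from (508,68) to (577,384). Next I'll triangulate with the scene view.

```bash
cat > h.py <<'E'
import numpy as np,cv2
def ray(c,px):
    f=240/np.tan(np.radians(float(c["fovy"]))/2)
    K=np.array([[f,0,float(c["cx"])],[0,f,float(c["cy"])],[0,0,1]])
    u=cv2.undistortPoints(np.array(px,float).reshape(-1,1,2),K,np.array(c["D"])).reshape(-1,2)
    T=c["T"]; d=np.c_[u[:,0],-u[:,1],-np.ones(len(u))]@T[:3,:3].T
    return T[:3,3],d
def plane(c,px,z):
    o,d=ray(c,px); return o+d*((z-o[2])/d[:,2])[:,None]
def tri(c1,p1,c2,p2):
    o1,d1=ray(c1,p1);o2,d2=ray(c2,p2);R=[]
    for a,b in zip(d1,d2):
        t=np.linalg.lstsq(np.c_[a,-b],o2-o1,rcond=None)[0]; R.append((o1+a*t[0]+o2+b*t[1])/2)
    return np.array(R)
def rect(P):  # centre, yaw(deg) of the long side
    r=cv2.minAreaRect((P[:,:2]*1000).astype(np.float32)); b=cv2.boxPoints(r)
    e=b[1]-b[0] if np.linalg.norm(b[1]-b[0])>np.linalg.norm(b[2]-b[1]) else b[2]-b[1]
    return np.round(r[0],1),np.round(r[1],1),round(float(np.degrees(np.arctan2(e[1],e[0]))%180),1)
E
python3 - <<'E'
from h import *
t=np.load("pics/top1.npz");s=np.load("pics/scene1.npz")
tp={"a":[(322,170),(425,137),(474,290),(373,323)],"b":[(108,267),(205,225),(272,373),(178,415)],"green":[(508,68),(662,37),(686,138),(530,169)],"blue":[(553,273),(709,246),(737,353),(577,384)]}
# scene order matching: top order = (+y+x),( -y+x),(-y-x),(+y-x)
sp={"a":[(476,235),(459,310),(290,283),(313,213)],"b":[(495,99),(490,163),(333,153),(347,93)],"green":[(473,392),(412,517),(297,485),(357,362)],"blue":[(247,337),(176,450),(62,425),(147,310)]}
for k in tp:
    a=np.array(tp[k])/3.4+(235,170); b=np.array(sp[k])/3.7+(195,195)
    T=tri(t,a,s,b); P=plane(t,a,.048); Q=plane(s,b,.048)
    print(k,"z",np.round(T[:,2]*1e3,1),rect(P),rect(Q)); print(np.round(P[:,:2]*1e3,1).tolist())
w=np.array([(24,152),(670,33),(750,350),(85,485)])/3.4+(235,170)
print("tray rim @50",np.round(plane(t,w,.05)[:,:2]*1e3,1).tolist(),rect(plane(t,w,.05)))
E
```

```text
a z [45.2 42.  41.6 44.6] (array([590. , -73.5]), array([105.6,  70.7]), 17.0) (array([596., -77.]), array([111.3,  73.2]), 18.0)
[[629.6, -24.5], [650.8, -91.9], [549.6, -120.4], [529.2, -55.1]]
b z [46.3 40.3 39.9 44.8] (array([532.9,  61.8]), array([105.3,  67.8]), 23.5) (array([540. ,  56.2]), array([105.8,  75.5]), 26.0)
[[567.7, 113.8], [594.3, 51.5], [498.0, 9.7], [472.2, 69.4]]
green z [42.6 44.9 43.6 43.6] (array([ 673.1, -205.6]), array([ 70.1, 106.8]), 100.8) (array([ 676.8, -208.9]), array([ 71.9, 103.6]), 100.8)
[[696.9, -148.0], [717.4, -251.5], [648.4, -263.4], [628.7, -159.7]]
blue z [42.  43.4 40.7 40.7] (array([ 533.1, -230.1]), array([ 72.9, 106. ]), 99.9) (array([ 540.7, -235.2]), array([ 69.2, 105. ]), 100.3)
[[559.9, -171.7], [576.2, -274.3], [506.2, -288.6], [488.1, -184.2]]
tray rim @50 [[643.8, 168.4], [719.5, -256.6], [507.7, -296.6], [428.7, 127.9]] (array([575.7, -64.1]), array([218.8, 432.3]), 100.5)
```

```bash
cat >> h.py <<'E'
from scipy.spatial.transform import Rotation as Ro
C=np.array([.575,-.0645]);YAW=10.3   # tray estimate
def tw(x,y,c=None,yaw=None):         # tray mm -> world m
    a=np.radians(YAW if yaw is None else yaw);c=C if c is None else c
    return c+np.array([x*np.cos(a)-y*np.sin(a),x*np.sin(a)+y*np.cos(a)])/1e3
def row(s,x,y,z,yaw):                # tool x axis at yaw, pointing down
    R=np.array(s["tcp_rot"]);a=np.radians(yaw)
    G=np.array([[np.cos(a),np.sin(a),0],[np.sin(a),-np.cos(a),0],[0,0,-1]])
    return np.round(np.r_[Ro.from_matrix(R.T@G).as_rotvec()/np.pi,R.T@(np.array([x,y,z])-s["tool_pos"])/.75],4).tolist()
E
python3 - <<'E'
from h import *; from rig import bot
s=bot.observe(); print(row(s,.575,-.07,.30,10.3))
E
```

```text
[-0.0006, 0.0, 0.0229, 0.7192, -0.5515, 0.0049]
```

arm_command:
  rows: [0,0,0.023,0.719,-0.5515,0.005,100,0,0,0.023,0.719,-0.5515,0.005,100,0,0,0.023,0.719,-0.5515,0.005,100,0,0,0.023,0.719,-0.5515,0.005,100,0,0,0.023,0.719,-0.5515,0.005,100,0,0,0.023,0.719,-0.5515,0.005,100,0,0,0.023,0.719,-0.5515,0.005,100,0,0,0.023,0.719,-0.5515,0.005,100]

```text
time_s: 1.1
tool_pos: [0.4648, -0.21, 0.301]
tcp_rot: [[0.984, 0.178, -0.0], [0.178, -0.984, -0.0], [-0.0, 0.0, -1.0]]
force: [0.4, -0.5, -0.1]
opening: 0.0855
finger_force: 0.0
```

```bash
python3 - <<'E'
from h import *; from rig import bot
s=bot.observe(); print(s["time_s"],s["tool_pos"],s["force"],row(s,.575,-.07,.30,10.3))
E
```

```text
1.1 [ 0.46484306 -0.2099888   0.30101359] [ 0.38708269 -0.49077464 -0.06314808] [0.0, 0.0001, -0.0002, 0.1778, -0.1575, 0.0013]
```

arm_command:
  rows: [0,0,0,0.178,-0.1575,0,100,0,0,0,0.178,-0.1575,0,100,0,0,0,0.178,-0.1575,0,100,0,0,0,0.178,-0.1575,0,100]

```text
time_s: 1.6
tool_pos: [0.5758, -0.066, 0.3003]
tcp_rot: [[0.982, 0.187, -0.001], [0.187, -0.982, 0.003], [-0.0, -0.003, -1.0]]
force: [-0.4, 0.4, -0.9]
opening: 0.0857
finger_force: 0.0
```

```bash
python3 - <<'E'
from h import *; from rig import bot
c=bot.capture("wrist"); cv2.imwrite("pics/w1.png",c["img"]); np.savez("pics/w1.npz",**{k:c[k] for k in("fovy","cx","cy","D","T")})
s=bot.observe(); print(s["tool_pos"],c["fovy"],c["D"],np.round(c["T"],3).tolist())
E
```

```text
[ 0.5748732  -0.06911227  0.30032178] 64.23881042263542 [-0.046634  0.        0.        0.        0.      ] [[0.187, 0.947, 0.263, 0.642], [-0.982, 0.182, 0.047, -0.053], [-0.003, -0.267, 0.964, 0.372], [0.0, 0.0, 0.0, 1.0]]
```

View pics/w1.png

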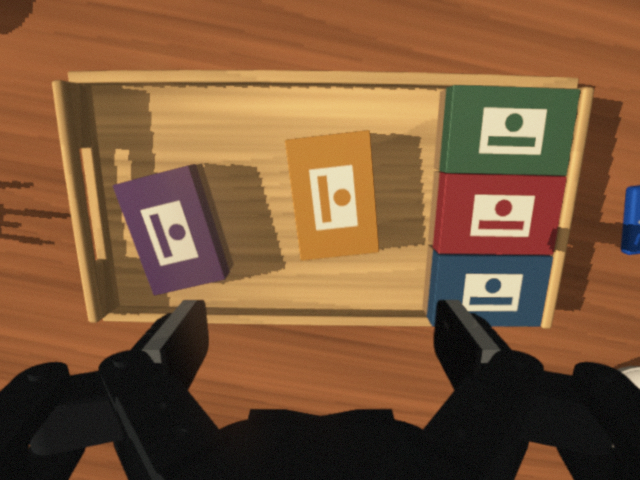

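The wrist view shows the whole tray with all five lids. Ochre's are (286,139), (368,130), (378,249), (301,260) and purple's are (115,186), (190,165), (221,282), (154,294). The row lies at columns 434–580.

```bash
python3 - <<'E'
from h import *
w=np.load("pics/w1.npz")
L={"a":[(286,139),(368,130),(378,249),(301,260)],"b":[(115,186),(190,165),(221,282),(154,294)],"green":[(452,86),(580,87),(567,175),(445,173)],"red":[(445,173),(567,175),(558,255),(439,253)],"blue":[(438,254),(556,255),(548,326),(434,325)]}
for k,v in L.items(): print(k,rect(plane(w,v,.048)))
f=plane(w,[(452,86),(434,325)],.048)[:,:2];print("row face",f*1e3,np.degrees(np.arctan2(*(f[0]-f[1])[::-1])))
for n,v,z in(("far rim in",[(70,84),(440,88)],.026),("near rim in",[(110,316),(420,318)],.026),("end wall top out L",[(53,83),(90,320)],.05),("end R out",[(591,88),(549,327)],.05)):
    p=plane(w,v,z)*1e3;d=p[1]-p[0];print(n,p[:,:2].round(1).tolist(),np.degrees(np.arctan2(d[1],d[0])).round(1))
E
```

```text
a (array([593.1, -72.8]), array([105.1,  68.9]), 16.9)
b (array([535.4,  63.5]), array([106.6,  69. ]), 21.7)
green (array([ 675.4, -206.1]), array([ 71.1, 105.8]), 100.9)
red (array([ 606.1, -221.3]), array([ 71.6, 110.1]), 100.4)
blue (array([ 536.4, -235.8]), array([ 71. , 113.1]), 100.3)
row face [[ 699.32423028 -147.94856887]
 [ 492.88736427 -189.10275797]] 11.274385039390326
far rim in [[645.2, 170.0], [699.6, -144.7]] -80.2
near rim in [[429.8, 124.6], [487.7, -182.4]] -79.3
end wall top out L [[643.4, 168.7], [436.3, 131.3]] -169.8
end R out [[721.1, -259.4], [511.5, -297.6]] -169.7
```

```bash
sed -i 's/C=np.array(\[.575,-.0645\])/C=np.array([.576,-.065])/' h.py; python3 - <<'E'
from h import *; from rig import bot
s=bot.observe(); print(row(s,.593,-.073,.15,16.9),row(s,.593,-.073,.09,16.9))
E
```

```text
[-0.0005, 0.0003, -0.0353, 0.023, 0.0098, 0.2004] [-0.0005, 0.0003, -0.0353, 0.0231, 0.01, 0.2804]
```

arm_command:
  rows: [0,0,-0.0355,0.023,0.01,0.08,100,0,0,-0.0355,0.023,0.01,0.16,100,0,0,-0.0355,0.023,0.01,0.22,100,0,0,-0.0355,0.023,0.01,0.26,100,0,0,-0.0355,0.023,0.01,0.28,100,0,0,-0.0355,0.023,0.01,0.28,100,0,0,-0.0355,0.023,0.01,0.28,75,0,0,-0.0355,0.023,0.01,0.28,75]
  newtons: 20

```text
time_s: 2.65
tool_pos: [0.5937, -0.076, 0.0929]
tcp_rot: [[0.958, 0.287, 0.003], [0.287, -0.958, -0.0], [0.003, 0.001, -1.0]]
force: [-0.8, 0.6, 4.0]
opening: 0.0694
finger_force: 25.1
```

arm_command:
  rows: [0,0,0,0,0,0,70,0,0,0,0,0,0,70,0,0,0,0,0,0,70,0,0,0,0,0,0,70]

```text
time_s: 3.15
tool_pos: [0.5937, -0.076, 0.0929]
tcp_rot: [[0.958, 0.287, 0.003], [0.287, -0.958, -0.0], [0.002, 0.001, -1.0]]
force: [-1.9, -0.6, 7.0]
opening: 0.0693
finger_force: 25.4
```

```bash
python3 - <<'E'
from h import *; from rig import bot
c=bot.capture("wrist"); cv2.imwrite("pics/w2.png",c["img"])
s=bot.observe();print(s["time_s"],s["tool_pos"],s["force"],s["opening"],s["finger_force"])
print("far -45",row(s,*tw(52,-45),.09,10.3))
E
```

```text
3.2 [ 0.59369531 -0.07607376  0.09293415] [-0.65602702  0.52733532  7.99358164] 0.06962169201220424 25.43234556913376
far -45 [0.0004, -0.0008, 0.0354, 0.0439, 0.0464, 0.0041]
```

View pics/w2.png

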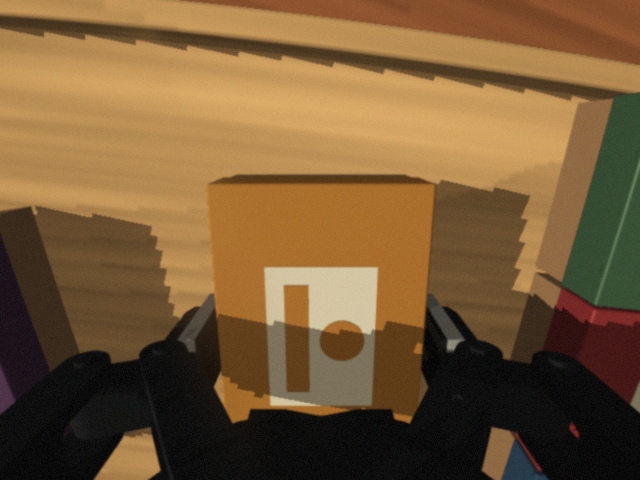

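The picture shows the ochre box held squarely between the pads (columns 210–432), with the row at the right and 50 mm away. I'll drag it along the floor to just short of its place.

arm_command:
  rows: [0,0,0.009,0.011,0.01,-0.002,70,0,0,0.018,0.023,0.02,-0.002,70,0,0,0.027,0.034,0.03,-0.002,70,0,0,0.0355,0.046,0.04,-0.002,70,0,0,0.0355,0.046,0.04,-0.002,70,0,0,0.0355,0.046,0.04,-0.002,70]

```text
time_s: 3.95
tool_pos: [0.6351, -0.0951, 0.0929]
tcp_rot: [[0.984, 0.178, 0.002], [0.178, -0.984, -0.0], [0.002, 0.001, -1.0]]
force: [2.3, -0.6, 1.7]
opening: 0.0693
finger_force: 24.9
```

```bash
python3 - <<'E'
from h import *; from rig import bot
c=bot.capture("wrist"); cv2.imwrite("pics/w3.png",c["img"]); np.savez("pics/w3.npz",**{k:c[k] for k in("fovy","cx","cy","D","T")})
s=bot.observe();print(s["time_s"],s["tool_pos"],s["force"],s["opening"],s["finger_force"],np.round(s["tcp_rot"][0],3))
print("tgt",tw(53,-40),row(s,*tw(53,-40),.09,10.3))
E
```

```text
4.0 [ 0.63482426 -0.09502659  0.09292968] [ 2.55775412 -0.58818737  2.07090744] 0.06976963241809736 24.868525564670563 [0.984 0.179 0.001]
tgt [ 0.635298   -0.09487888] [0.0002, -0.0004, -0.0001, 0.0007, -0.0001, 0.0039]
```

View pics/w3.png

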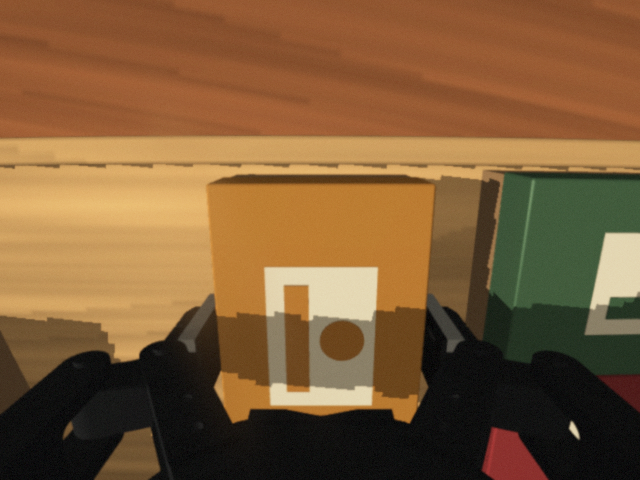

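```bash
python3 - <<'E'
from h import *
w=np.load("pics/w3.npz")
a=np.radians(-YAW)
def tray(px,z):
    p=(plane(w,px,z)[:,:2]-C)*1e3
    return np.round(np.c_[p[:,0]*np.cos(a)-p[:,1]*np.sin(a),p[:,0]*np.sin(a)+p[:,1]*np.cos(a)],1).tolist()
print("box far edge",tray([(210,184),(432,184)],.048))
print("wall in rim",tray([(60,165),(220,166),(400,166),(600,167)],.026))
print("green far edge/front",tray([(515,174),(530,178),(505,372)],.048))
E
```

```text
box far edge [[105.6, -6.0], [105.7, -73.7]]
wall in rim [[110.3, 55.3], [109.4, -3.7], [109.4, -68.2], [109.8, -142.2]]
green far edge/front [[108.9, -99.1], [107.7, -104.0], [39.3, -105.3]]
```

arm_command:
  rows: [0,0,0,0.0027,0,0,70,0,0,0,0.0027,0,0,70,0,0,0,0.0027,0,-0.001,100,0,0,0,0.0027,0,-0.001,100,0,0,0,0.0027,0,-0.03,100,0,0,0,0.0027,0,-0.1,100,0,0,0,0.0027,0,-0.14,100,0,0,0,0.0027,0,-0.14,100]

```text
time_s: 5.0
tool_pos: [0.6376, -0.0942, 0.2008]
tcp_rot: [[0.984, 0.179, 0.005], [0.179, -0.984, -0.001], [0.005, 0.001, -1.0]]
force: [-0.1, 0.6, -0.5]
opening: 0.0855
finger_force: 0.0
```

```bash
python3 - <<'E'
from h import *; from rig import bot
s=bot.observe();print(s["time_s"],s["tool_pos"],s["force"],s["opening"],s["joint_pos"])
for yaw in(100.3,-79.7): print(yaw,row(s,*tw(54,35),.19,yaw),row(s,*tw(54,35),.085,yaw))
E
```

```text
5.0 [ 0.63764454 -0.09418763  0.20077562] [-0.13574935  0.58801734 -0.46925823] 0.08551968551520732 [ 21.24242608  29.62979455 -22.30984364  82.6264472   11.56707685
  69.70260889 -82.08815162]
100.3 [0.0016, -0.0009, -0.5, -0.002, -0.0997, 0.0142] [0.0016, -0.0009, -0.5, -0.0027, -0.0999, 0.1542]
-79.7 [-0.0009, -0.0016, 0.5, -0.002, -0.0997, 0.0142] [-0.0009, -0.0016, 0.5, -0.0027, -0.0999, 0.1542]
```

arm_command:
  rows: [0,0,0.06,-0.002,-0.04,0,60,0,0,0.12,-0.002,-0.0827,0,60,0,0,0.18,-0.002,-0.0827,0,60,0,0,0.24,-0.002,-0.0827,0,60,0,0,0.3,-0.002,-0.0827,0,60,0,0,0.36,-0.002,-0.0827,0,60,0,0,0.42,-0.002,-0.0827,0,60,0,0,0.475,-0.002,-0.0827,0,60]

```text
time_s: 6.0
tool_pos: [0.623, -0.0336, 0.1959]
tcp_rot: [[0.249, -0.968, -0.003], [-0.968, -0.249, 0.0], [-0.001, 0.003, -1.0]]
force: [0.2, 0.1, -0.0]
opening: 0.0512
finger_force: 0.0
```

```bash
python3 - <<'E'
from h import *; from rig import bot
s=bot.observe();print(s["time_s"],s["tool_pos"],s["opening"],np.round(s["joint_pos"]))
for z in(.19,.083): print(row(s,*tw(54,22),z,-79.7))
E
```

```text
6.0 [ 0.62301007 -0.03362482  0.19594423] 0.05117885489072363 [   6.   26.   -8.   87.    4.   68. -168.]
[0.0008, 0.0002, 0.023, 0.0008, -0.0028, 0.0079]
[0.0008, 0.0002, 0.023, 0.0009, -0.0032, 0.1506]
```

Joint 7 went the wrong way and is near its limit, so I'm turning back to the equivalent half-turn pose.

arm_command:
  rows: [0,0,-0.059,0,0,0,60,0,0,-0.118,0,0,0,60,0,0,-0.177,0,0,0,60,0,0,-0.236,0,0,0,60,0,0,-0.295,0,0,0,60,0,0,-0.354,0,0,0,60,0,0,-0.413,0,0,0,60,0,0,-0.472,0,0,0,60]

```text
time_s: 7.0
tool_pos: [0.623, -0.0336, 0.196]
tcp_rot: [[0.984, 0.176, -0.003], [0.176, -0.984, 0.0], [-0.002, -0.001, -1.0]]
force: [-1.4, -0.5, 0.1]
opening: 0.0516
finger_force: 0.0
```

arm_command:
  rows: [0,0,-0.059,0,0,0,60,0,0,-0.118,0,0,0,60,0,0,-0.177,0,0,0,60,0,0,-0.236,0,0,0,60,0,0,-0.295,0,0,0,60,0,0,-0.354,0,0,0,60,0,0,-0.413,0,0,0,60,0,0,-0.472,0,0,0,60]

```text
time_s: 8.0
tool_pos: [0.6231, -0.0336, 0.1961]
tcp_rot: [[-0.089, 0.996, -0.002], [0.996, 0.089, 0.0], [0.001, -0.002, -1.0]]
force: [-0.3, 0.1, -1.1]
opening: 0.0512
finger_force: 0.0
```

```bash
python3 - <<'E'
from h import *; from rig import bot
s=bot.observe();print(s["time_s"],s["tool_pos"],s["opening"],np.round(s["joint_pos"]))
for z in(.19,.083): print(row(s,*tw(54,22),z,100.3))
E
```

```text
8.0 [ 0.62307649 -0.03359223  0.19606221] 0.051161356010816485 [ 28.  31. -40.  86.  21.  71.  -9.]
[-0.0007, -0.0002, -0.029, -0.0004, 0.0028, 0.0081]
[-0.0007, -0.0002, -0.029, -0.0005, 0.0032, 0.1507]
```

arm_command:
  rows: [0,0,-0.029,0,0.003,0.04,60,0,0,-0.029,0,0.003,0.1,60,0,0,-0.029,0,0.003,0.14,60,0,0,-0.029,0,0.003,0.15,60,0,0,-0.029,0,0.003,0.15,60]

```text
time_s: 8.62
tool_pos: [0.6258, -0.0332, 0.0849]
tcp_rot: [[-0.173, 0.985, -0.001], [0.985, 0.173, 0.001], [0.001, -0.001, -1.0]]
force: [0.6, 0.3, 0.1]
opening: 0.0512
finger_force: 0.0
```

arm_command:
  rows: [0,0,0,-0.008,0,0,60,0,0,0,-0.016,0,0,60,0,0,0,-0.024,0,0,60,0,0,0,-0.03,0,0,60,0,0,0,-0.036,0,0,60,0,0,0,-0.042,0,0,60,0,0,0,-0.047,0,0,60,0,0,0,-0.05,0,0,60]

```text
time_s: 9.62
tool_pos: [0.6325, -0.0707, 0.0851]
tcp_rot: [[-0.172, 0.985, -0.0], [0.985, 0.172, 0.0], [0.0, -0.0, -1.0]]
force: [-0.4, 1.7, 1.4]
opening: 0.0513
finger_force: 0.8
```

```bash
python3 - <<'E'
from h import *; from rig import bot
for i in range(3):
    c=bot.capture("top");s=bot.observe();print(s["force"],s["tool_pos"])
cv2.imwrite("pics/t2.png",cv2.resize(c["img"][170:325,235:465],None,fx=3.4,fy=3.4,interpolation=cv2.INTER_CUBIC))
print(s["time_s"],row(s,*tw(54,-24),.083,100.3),np.round(s["tcp_rot"][0],3))
E
```

```text
[-0.08771147  0.75226348  0.95326368] [ 0.63256562 -0.07100587  0.08509504]
[ 0.38777787 -0.77283458  0.19448143] [ 0.63249248 -0.07090939  0.08505052]
[ 0.25356191  0.13390907 -0.3221286 ] [ 0.63245968 -0.07088949  0.0850279 ]
9.775 [-0.0001, 0.0001, -0.0022, -0.0108, -0.0006, 0.0027] [-0.172  0.985 -0.   ]
```

arm_command:
  rows: [0,0,-0.002,-0.002,0,0,60,0,0,-0.002,-0.004,0,0,60,0,0,-0.002,-0.006,0,0,60,0,0,-0.002,-0.008,0,0,60]

```text
time_s: 10.28
tool_pos: [0.6335, -0.0764, 0.0851]
tcp_rot: [[-0.179, 0.984, -0.0], [0.984, 0.179, 0.0], [0.0, -0.0, -1.0]]
force: [-0.2, 0.9, -0.7]
opening: 0.0512
finger_force: 0.4
```

arm_command:
  rows: [0,0,0,-0.001,0,0,60,0,0,0,-0.002,0,0,60]

```text
time_s: 10.52
tool_pos: [0.6338, -0.0778, 0.0851]
tcp_rot: [[-0.179, 0.984, -0.0], [0.984, 0.179, 0.0], [0.0, -0.0, -1.0]]
force: [0.3, 0.5, 0.2]
opening: 0.0514
finger_force: 0.4
```

```bash
python3 - <<'E'
from h import *; from rig import bot
f=[]
for i in range(5):
    c=bot.capture("wrist");s=bot.observe();f.append(s["force"])
print(np.mean(f,0),s["tool_pos"],s["time_s"])
cv2.imwrite("pics/w4.png",c["img"]);np.savez("pics/w4.npz",**{k:c[k] for k in("fovy","cx","cy","D","T")})
c=bot.capture("scene");cv2.imwrite("pics/s4.png",cv2.resize(c["img"][250:345,195:355],None,fx=4.5,fy=4.5,interpolation=cv2.INTER_CUBIC))
E
```

```text
[-0.26186092  0.13485223 -0.22325725] [ 0.63387489 -0.07793379  0.08524703] 10.775
```

View pics/s4.png

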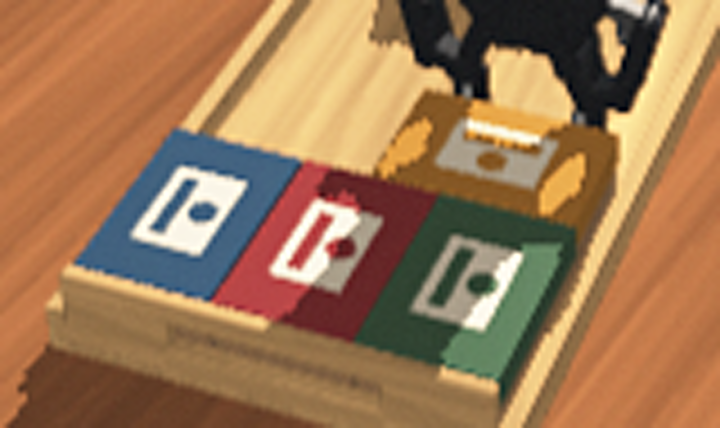

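The ochre box appears touching or within a couple of mm of the red/green row (edges meeting near (440,190)). I'll creep forward and watch the force.

arm_command:
  rows: [0,0,0,-0.0013,0,0,60]

```text
time_s: 10.95
tool_pos: [0.634, -0.0783, 0.0853]
tcp_rot: [[-0.179, 0.984, 0.0], [0.984, 0.179, 0.001], [0.001, 0.0, -1.0]]
force: [-0.9, 2.4, 1.3]
opening: 0.0515
finger_force: 1.1
```

arm_command:
  rows: [0,0,0,-0.0013,0,0,60]

```text
time_s: 11.08
tool_pos: [0.6341, -0.0789, 0.0853]
tcp_rot: [[-0.179, 0.984, -0.0], [0.984, 0.179, 0.001], [0.001, 0.0, -1.0]]
force: [-1.2, 3.5, 0.7]
opening: 0.0516
finger_force: 1.6
```

```bash
python3 - <<'E'
from h import *; from rig import bot
f=[]
for i in range(6):
    c=bot.capture("top");s=bot.observe();f.append(s["force"])
print(np.mean(f,0),s["tool_pos"],s["time_s"],row(s,*tw(54,-24),.083,100.3))
E
```

```text
[-0.66126485  3.07010585  1.65310766] [ 0.63419381 -0.07926705  0.08526115] 11.375 [0.0001, -0.0001, 0.0001, 0.0006, -0.0009, 0.003]
```

arm_command:
  rows: [0,0,0,0.015,0,0,60,0,0,0,0.015,0,-0.06,60,0,0,0,0.015,0,-0.14,60,0,0,0,0.03,0,-0.15,60,0,0,0.055,0.06,-0.03,-0.15,100,0,0,0.11,0.1,-0.06,-0.15,100,0,0,0.165,0.13,-0.08,-0.15,100,0,0,0.22,0.16,-0.09,-0.15,100]

```text
time_s: 12.38
tool_pos: [0.5449, 0.0269, 0.197]
tcp_rot: [[0.495, 0.869, -0.001], [0.869, -0.495, -0.001], [-0.001, -0.0, -1.0]]
force: [0.1, -0.1, 1.7]
opening: 0.0855
finger_force: 0.0
```

```bash
python3 - <<'E'
from h import *; from rig import bot
s=bot.observe();print(s["time_s"],s["tool_pos"],s["opening"],np.round(s["joint_pos"]))
for z in(.19,.091): print(row(s,.5355,.0635,z,22))
E
```

```text
12.375 [0.54492625 0.02688518 0.19702187] 0.08554294613676508 [ 24.  21. -37.  98.  14.  66. -47.]
[0.0001, 0.0004, 0.2131, 0.0362, -0.0351, 0.0093]
[0.0001, 0.0004, 0.2131, 0.0364, -0.035, 0.1413]
```

arm_command:
  rows: [0,0,0.055,0.018,-0.018,0,100,0,0,0.11,0.036,-0.035,0,100,0,0,0.165,0.036,-0.035,0,100,0,0,0.213,0.036,-0.035,0.02,100,0,0,0.213,0.036,-0.035,0.08,100,0,0,0.213,0.036,-0.035,0.13,100,0,0,0.213,0.036,-0.035,0.137,100,0,0,0.213,0.036,-0.035,0.137,100]

```text
time_s: 13.38
tool_pos: [0.5368, 0.063, 0.0954]
tcp_rot: [[0.925, 0.38, 0.0], [0.38, -0.925, 0.0], [0.0, -0.0, -1.0]]
force: [0.4, 0.5, 0.7]
opening: 0.0853
finger_force: 0.0
```

arm_command:
  rows: [0,0,0,0,0,0,75,0,0,0,0,0,0,70,0,0,0,0,0,0,70,0,0,0,0,0,0,70]
  newtons: 20

```text
time_s: 13.88
tool_pos: [0.5377, 0.063, 0.0968]
tcp_rot: [[0.925, 0.38, 0.003], [0.38, -0.925, 0.0], [0.003, 0.001, -1.0]]
force: [-1.7, 0.5, 7.6]
opening: 0.0696
finger_force: 23.0
```

```bash
python3 - <<'E'
from h import *; from rig import bot
s=bot.observe();print(s["time_s"],s["tool_pos"],s["force"],s["opening"],np.round(s["joint_pos"]),np.round(s["tcp_rot"][0],3))
for t in((-53,60),(-53,-40)): print(row(s,*tw(*t),.0935,10.3))
E
```

```text
13.875 [0.53771142 0.06302458 0.09676406] [-1.66978709  0.53785911  7.61529601] 0.06962836709152612 [ 14.  26. -29. 104.  16.  53. -90.] [0.925 0.38  0.003]
[0.0002, -0.001, 0.067, -0.0701, 0.0843, 0.0042]
[0.0002, -0.001, 0.067, -0.098, 0.2147, 0.0043]
```

arm_command:
  rows: [0,0,0.03,-0.008,0.018,-0.002,70,0,0,0.06,-0.02,0.04,-0.002,70,0,0,0.067,-0.037,0.066,-0.002,70,0,0,0.067,-0.055,0.096,-0.002,70,0,0,0.067,-0.072,0.126,-0.002,70,0,0,0.067,-0.082,0.146,-0.002,70,0,0,0.067,-0.085,0.152,-0.002,70,0,0,0.067,-0.085,0.152,-0.002,70]

```text
time_s: 14.88
tool_pos: [0.5235, -0.0672, 0.098]
tcp_rot: [[0.984, 0.179, 0.006], [0.179, -0.984, 0.001], [0.007, 0.0, -1.0]]
force: [7.9, 1.4, -0.6]
opening: 0.0699
finger_force: 23.0
```

```bash
python3 - <<'E'
from h import *; from rig import bot
c=bot.capture("wrist"); cv2.imwrite("pics/w5.png",c["img"]); np.savez("pics/w5.npz",**{k:c[k] for k in("fovy","cx","cy","D","T")})
s=bot.observe();print(s["time_s"],s["tool_pos"],s["force"],s["opening"],np.round(s["tcp_rot"][0],3))
print(row(s,*tw(-53,-40),.0935,10.3),tw(-53,8))
E
```

```text
14.925 [ 0.52355312 -0.06715349  0.09804465] [ 6.50358253  1.70726199 -0.79546018] 0.0694494977853016 [0.984 0.179 0.006]
[0.0002, -0.002, 0.0001, -0.0014, 0.063, 0.0061] [ 0.52242368 -0.06660544]
```

View pics/w5.png

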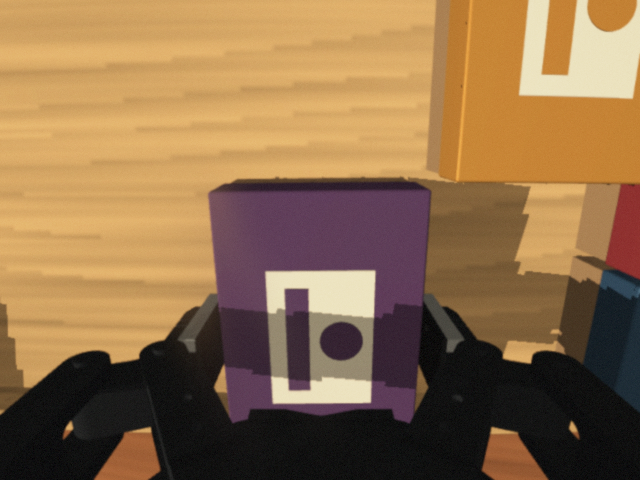

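The picture shows purple held square, its far edge at row 190, and ochre's near edge at row 181–183 and square. The side force of about 7 N says purple is pressing on the near wall, so I'll measure the offset.

```bash
python3 - <<'E'
from h import *
w=np.load("pics/w5.npz")
a=np.radians(-YAW)
def tray(px,z):
    p=(plane(w,px,z)[:,:2]-C)*1e3
    return np.round(np.c_[p[:,0]*np.cos(a)-p[:,1]*np.sin(a),p[:,0]*np.sin(a)+p[:,1]*np.cos(a)],1).tolist()
print("purple far edge",tray([(212,191),(429,190)],.048))
print("ochre near edge",tray([(458,181),(638,183)],.048),"rear edge",tray([(458,181),(467,20)],.048))
print("blue/red corner",tray([(612,270)],.048))
E
```

```text
purple far edge [[-1.7, 42.5], [-1.3, -27.0]]
ochre near edge [[1.6, -36.1], [1.6, -96.6]] rear edge [[1.6, -36.1], [48.5, -34.9]]
blue/red corner [[-28.6, -93.6]]
```

arm_command:
  rows: [0,0,0,0.003,0.008,0.0013,70,0,0,0,0.003,0.025,0.0013,70,0,0,0,0.003,0.045,0.0013,70,0,0,0,0.003,0.058,0.0013,70,0,0,0,0.003,0.063,0.0013,70,0,0,0,0.003,0.063,0.0013,70]

```text
time_s: 15.68
tool_pos: [0.5325, -0.1131, 0.0967]
tcp_rot: [[0.984, 0.18, 0.002], [0.18, -0.984, 0.0], [0.002, 0.0, -1.0]]
force: [-1.5, 2.3, 8.2]
opening: 0.0692
finger_force: 23.8
```

arm_command:
  rows: [0,0,0,0,0,0,100,0,0,0,0,0,0,100,0,0,0,0,0,-0.03,100,0,0,0,0,0,-0.1,100,0,0,0,0,0,-0.14,100,0,0,-0.05,0,-0.03,-0.14,60,0,0,-0.1,0,-0.06,-0.14,60,0,0,-0.15,0,-0.085,-0.14,60]

```text
time_s: 16.68
tool_pos: [0.5198, -0.0498, 0.2003]
tcp_rot: [[0.792, 0.61, -0.0], [0.61, -0.792, -0.0], [-0.0, -0.0, -1.0]]
force: [0.7, 0.7, 0.9]
opening: 0.0512
finger_force: 0.0
```

```bash
python3 - <<'E'
from h import *; from rig import bot
s=bot.observe();print(s["time_s"],s["tool_pos"],s["force"],s["opening"],np.round(s["joint_pos"]))
for z in(.19,.083): print(row(s,*tw(-54,22),z,100.3))
E
```

```text
16.675 [ 0.51983228 -0.04976771  0.20033005] [0.67797874 0.73130108 0.92743324] 0.05119184216254105 [ 29.  17. -32. 102.  10.  64. -58.]
[-0.0001, 0.0001, -0.3483, -0.0036, 0.0027, 0.0138]
[-0.0001, 0.0001, -0.3483, -0.0035, 0.0027, 0.1564]
```

arm_command:
  rows: [0,0,-0.055,-0.004,0.003,0,60,0,0,-0.11,-0.004,0.003,0,60,0,0,-0.165,-0.004,0.003,0,60,0,0,-0.22,-0.004,0.003,0,60,0,0,-0.275,-0.004,0.003,0,60,0,0,-0.33,-0.004,0.003,0,60,0,0,-0.348,-0.004,0.003,0.05,60,0,0,-0.348,-0.004,0.003,0.1,60]

```text
time_s: 17.68
tool_pos: [0.5193, -0.0546, 0.1247]
tcp_rot: [[-0.173, 0.985, 0.001], [0.985, 0.173, -0.001], [-0.001, 0.001, -1.0]]
force: [-0.4, -0.1, -0.1]
opening: 0.0512
finger_force: 0.0
```

```bash
python3 - <<'E'
from h import *; from rig import bot
s=bot.observe();print(s["time_s"],s["tool_pos"],s["force"],s["opening"],np.round(s["joint_pos"]))
print(row(s,*tw(-54,22),.083,100.3))
E
```

```text
17.675 [ 0.51931672 -0.05458897  0.12468545] [-0.38803687 -0.12225815 -0.07446939] 0.05119544178694974 [ 35.  24. -39. 106.  18.  57.  -2.]
[0.0002, 0.0002, -0.0019, 0.0022, -0.0002, 0.0556]
```

arm_command:
  rows: [0,0,-0.002,0.002,0,0.025,60,0,0,-0.002,0.002,0,0.05,60,0,0,-0.002,0.002,0,0.054,60,0,0,-0.002,0.002,0,0.054,60]

```text
time_s: 18.18
tool_pos: [0.5195, -0.0524, 0.0855]
tcp_rot: [[-0.179, 0.984, 0.001], [0.984, 0.179, -0.0], [-0.0, 0.001, -1.0]]
force: [0.1, -0.5, 1.7]
opening: 0.0517
finger_force: 0.0
```

arm_command:
  rows: [0,0,0,-0.008,0,0,60,0,0,0,-0.016,0,0,60,0,0,0,-0.024,0,0,60,0,0,0,-0.032,0,0,60,0,0,0,-0.04,0,0,60,0,0,0,-0.047,0,0,60,0,0,0,-0.053,0,0,60,0,0,0,-0.055,0,0,60]

```text
time_s: 19.18
tool_pos: [0.5264, -0.0934, 0.0849]
tcp_rot: [[-0.178, 0.984, -0.0], [0.984, 0.178, 0.0], [0.0, -0.0, -1.0]]
force: [-1.4, 1.2, 1.1]
opening: 0.051
finger_force: 0.7
```

```bash
python3 - <<'E'
from h import *; from rig import bot
f=[]
for i in range(4):
    c=bot.capture("top");s=bot.observe();f.append(s["force"])
print(np.mean(f,0),s["time_s"],s["tool_pos"],row(s,*tw(-54,-24),.083,100.3))
E
```

```text
[ 0.23471714 -0.36685293  0.07968442] 19.375 [ 0.52629715 -0.09315033  0.08485018] [-0.0001, 0.0, -0.0001, -0.0069, -0.0001, 0.0025]
```

arm_command:
  rows: [0,0,0,-0.002,0,0,60,0,0,0,-0.004,0,0,60,0,0,0,-0.0053,0,0,60]

```text
time_s: 19.75
tool_pos: [0.527, -0.097, 0.0849]
tcp_rot: [[-0.179, 0.984, -0.0], [0.984, 0.179, 0.0], [0.0, -0.0, -1.0]]
force: [-0.4, 0.4, -0.5]
opening: 0.0511
finger_force: 0.3
```

arm_command:
  rows: [0,0,0,-0.0013,0,0,60]

```text
time_s: 19.88
tool_pos: [0.5272, -0.098, 0.0849]
tcp_rot: [[-0.179, 0.984, -0.0], [0.984, 0.179, 0.0], [0.0, -0.0, -1.0]]
force: [0.4, 1.4, -1.0]
opening: 0.0512
finger_force: 0.6
```

arm_command:
  rows: [0,0,0,-0.0008,0,0,60]

```text
time_s: 20.0
tool_pos: [0.5273, -0.0983, 0.0849]
tcp_rot: [[-0.179, 0.984, -0.0], [0.984, 0.179, 0.0], [0.0, -0.0, -1.0]]
force: [-1.5, 2.9, -0.1]
opening: 0.0511
finger_force: 1.3
```

```bash
python3 - <<'E'
from h import *; from rig import bot
f=[]
for i in range(4):
    c=bot.capture("top");s=bot.observe();f.append(s["force"])
print(np.mean(f,0),s["time_s"],s["tool_pos"],row(s,*tw(-54,-24),.083,100.3))
E
```

```text
[-0.22754344  1.95752231 -0.32261112] 20.2 [ 0.52729217 -0.0982679   0.0848928 ] [-0.0, -0.0001, 0.0, 0.0, -0.0002, 0.0025]
```

arm_command:
  rows: [0,0,0,-0.0008,0,0,60]

```text
time_s: 20.32
tool_pos: [0.5273, -0.0983, 0.0849]
tcp_rot: [[-0.179, 0.984, -0.0], [0.984, 0.179, 0.001], [0.001, -0.0, -1.0]]
force: [-1.2, 5.1, 0.7]
opening: 0.0514
finger_force: 2.7
```

arm_command:
  rows: [0,0,0,0.01,0,0,60,0,0,0,0.02,0,0,60,0,0,0,0.02,0.01,-0.08,60,0,0,0,0.02,0.03,-0.16,60,0,0,0,0.01,0.05,-0.24,60,0,0,0,0,0.06,-0.28,60,0,0,0,0,0.07,-0.28,60,0,0,0,0,0.07,-0.28,60]

```text
time_s: 21.32
tool_pos: [0.579, -0.0892, 0.294]
tcp_rot: [[-0.179, 0.984, -0.001], [0.984, 0.179, 0.0], [0.001, -0.001, -1.0]]
force: [-0.2, 0.2, -1.0]
opening: 0.0513
finger_force: 0.0
```

```bash
python3 - <<'E'
from h import *; from rig import bot
c=bot.capture("wrist"); cv2.imwrite("pics/w6.png",c["img"]); np.savez("pics/w6.npz",**{k:c[k] for k in("fovy","cx","cy","D","T")})
s=bot.observe();print(s["time_s"],s["tool_pos"],s["force"])
E
```

```text
21.375 [ 0.57856936 -0.08923353  0.29347659] [-0.38024808 -0.17509317 -0.4783095 ]
```

View pics/w6.png

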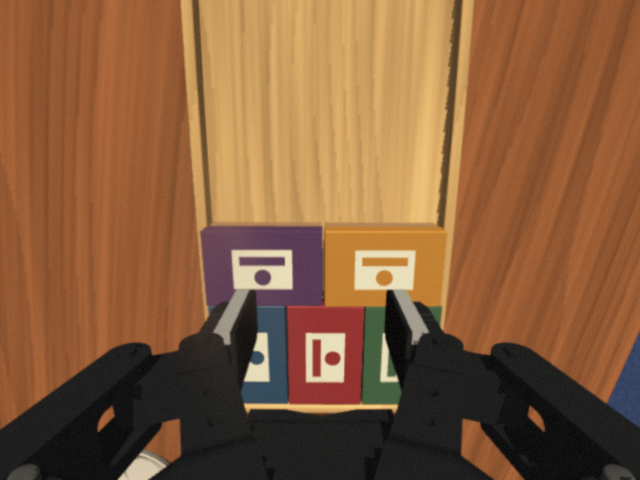

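The picture shows all five boxes square. Purple and ochre sit flush on the row, with the seam at row 306 and only a narrow slit of about 2–3 mm at column 324. The gripper is clear, so I'm handing in.

```bash
python3 -c "
from rig import bot
print(bot.hand_in())"
```

```text
the job is handed in; nothing more can be done
None
```

The ochre and purple boxes now lie square against the row of three, with only a 2–3 mm slit between them; the job is handed in at about 21 s of the 64 s allowed, but no verdict came back.

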